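# Lock off the range's gas changeover valve

### The arm

A 7-joint arm with a two-finger parallel gripper is mounted at the origin on a cart in front of the work surface, level with it; the furniture and walls round the work are solid. World frame = base frame: x ahead of the robot, y to its left, z up, the work surface at z = 0. Lengths are in m, angles in rad, forces in N, time in s.
With the tool pointing down it reaches from about 0.35 to 0.775 m from the base axis. Payload 3.1 kg.
Tool frame: the origin (TCP) lies on the centre line of the jaws, within the pads' length; the fingertips stand 8 mm ahead of it and the grasp point (between the pads) lies 11 mm behind it (ctrl.tcp_to_tips is the distance from the TCP to the fingertips, in m); x points along the fingers, y is the direction in which the jaws open and shut, and the axes are right-handed (so a half turn about x gives the same grasp; the last joint's range is limited). The gripper opens to 85 mm and grips with 20 to 120 N. Pads are 22 mm wide; open, the fingers measure 114 mm over their backs; the gripper's body (76 mm by 85 mm) begins 54 mm behind the grasp point. The pads swing forward as they close: fully open they stand 13 mm farther back than shut.
Start: joints at [-1.388, 0.311, 0.014, 1.512, -0.004, 1.319, -0.027], TCP at [0.123, 0.536, 0.239] pointing down, gripper open.
Joint ranges: [-2.7, 2.7], [-0.3, 1.91], [-1.27, 1.3], [0.12, 2.57], [-1.44, 4.58], [0.2, 2.03], [-3.05, 3.05]. Speed limits (rad/s): [2.79, 2.79, 3.14, 3.14, 3.14, 3.14, 3.14].

### API

Orientations are given as a unit quaternion [x, y, z, w].
In Python, from workcell import ctrl, optics, job gives the robot as it stands.
- The arm moves only by the shell command python3 -m jog 'ROWS' [FORCE]. ROWS is JSON, a list that holds one entry, the list of rows, each a list of 7 numbers: the turn, a rotation vector about the world's x, y, z in degrees, then the shift along the world's x, y, z in mm, then the opening, from 0 (shut) to 1 (fully open). A call has 1 to 10 rows; each row shifts and turns the commanded pose from where the row before left it; what a row does not reach is not made up. A row lasts 1/8 s, in which the tool goes at most 62.5 mm and 10.7 degrees, less where a joint would pass 70% of its speed; a pose out of reach is approached as far as the arm can. A call is refused whole if a number of a shift passes 62.5 or a number of a turn 10.7, either way. A call with a gripper value outside its range is refused whole. The fingers move at their own pace and stop on an object; FORCE is the grip in N (left out, the last holds). Time passes only in rows, so rows that do not move let the fingers close. It gives the time, the measured TCP pose, the force and the opening at its end, in the units of the state.
- ctrl.state(): the state, without advancing time (a new reading comes with each control period).
- optics.read_camera(name): name is "side" or "top"; returns (picture, depth): 420x560x3 uint8, blue, green, red; 420x560 float32, m along the optical axis (not along the pixel's ray), 0 where there is no reading.
- optics.camera_info(name): a dict with "fx", "fy", "cx", "cy" (pixels), "k1" (the pictures are not rectified: a ray, as slopes to the right and down, at radius r is drawn at 1 + k1 r^2 times it, then the intrinsics apply), "cam_to_world" (4x4, takes a point from camera to world coordinates). Camera axes: x right, y up, looking along -z (the intrinsics and any distortion apply to the point x, -y, -z); pixel columns grow to the right and rows downward; lengths in m; the calibration is good to about 2 mm. A picture is of the moment at which its call begins. camera_info takes no time and is no camera call.
- job.sign_off(): hands the job in, once; it reports no verdict.
The state is a dict: "clock": time; "q": joint angles; "qd": joint speeds; "tau": joint torques, N m; "eef_pos": TCP position; "ee_rot": TCP orientation; "force": force on the tool from outside, world axes, zero at the start; "ft_torque": the same for the moment, N m; "gripper_width": finger opening in m.
Only numpy, scipy, OpenCV 4.12 (cv2) and the standard library are available. Lean on these libraries where they do the work, as an engineer would, in place of code of your own. Each camera call takes 0.05 s, during which the arm holds its last target.

### The job

The range is to be serviced, so lock off its gas: push the yellow lever of the changeover valve off the near bottle to its middle (off) position, never running on to the far bottle's side, so that the turn staple at its end lines up with the hasp. Fold the hasp strap fully down over the staple, then turn the staple crosswise so that the strap cannot lift, ready for the padlock. Leave the other things on the worktop where they stand.

Things in the scene. Friction and masses are not known exactly. Their poses are not given: they have to be found in the camera images.
- gas_valve: Gas changeover valve on a white plate screwed to the worktop (x -69..69, y -217..93 mm, 5 mm thick); fixed. Origin: below the lever pivot, on the worktop; z up. -y = off direction (red line, hasp bracket); -x = near bottle's pipe, +x = far bottle's, +y outlet. Pipes reach 60 mm from the pivot, 64 mm up. Hasp bracket: 46 mm wide, at y -193..-180, up to z 98 mm.
- lever (a joint): Lever angle: 0 = off, pointing along the valve's -y, in line with the hasp; positive = clockwise from above, to the near bottle (1.57: along -x); negative = past off, to the far bottle (-1.57). No stop or click at 0; stays where left (0.25 N m friction). Steel bar 20 mm wide, z 84..89 mm, 157 mm long from the pivot; yellow sleeve 26 mm wide, 26..86 mm from the pivot, z 80..93 mm.
- staple_foot (a point): Foot of the turn staple, on the lever's upper face 140 mm from the pivot, z 89 mm. The staple is an upright dark steel eye on a thin neck: 32 mm long, 8 mm thick, from 8 to 30 mm above this point (z 97..119 mm).
- staple (a joint): Turn of the staple about its vertical axis, relative to the lever: 0 = its length in line with the lever, so that it passes the hasp's slot; +1.57 or -1.57 (stops) = crosswise, either way locks; + is anticlockwise from above. Pinch it across its 8 mm, or push one end; light friction (0.025 N m), stays where left.
- hasp (a joint): Hasp strap angle: 0 = folded down flat along the lever, end towards the pivot; 1.57 = upright; more = leaning away from the pivot (stop 2.2). Stiff hinge (0.045 N m): stays where left, must be pushed right down. Strap 40 mm wide, 3 mm thick, 95 mm long; slot 17 mm wide, 21..69 mm from the hinge, so the staple passes only within 4 mm of line. Folded, it lies at z 91.5..94.5 mm, under the eye.
- hasp_hinge (a point): Middle of the hasp's hinge axis (which runs along the valve's x): 185 mm from the pivot along the valve's -y, z 93 mm. The staple's place in the slot is 45 mm from here towards the pivot.
- hasp_tip (a point): Middle of the strap's free end, 95 mm from the hinge. The last 26 mm before it are solid: the place to push or press, clear of the staple.
- mug_1: White mug, 82 x 112 x 94 mm, origin at its underside; leave alone.
- lemon_1: Lemon, 78 x 55 x 56 mm, origin at its underside; leave alone.
- spice_jar_1: Spice jar with a red cap, 45 mm across, 106 mm tall, origin at its underside; leave alone.

How it is judged:
On the way, in this order (a step that is already met when the one before it is completed fails the run):
1. the lever stands at off (within 0.05 rad), the hasp still up (value of joint lever between -0.05 and 0.05 rad and value of joint hasp above 0.6 rad), for 0.2 s.
2. the hasp strap is folded down over the staple, which is still in line (value of joint hasp below 0.08 rad and value of joint lever between -0.06 and 0.06 rad and value of joint staple between -0.7 and 0.7 rad), for 0.2 s.
At the end, for the whole second after the job is handed in: The lever points to off within 0.06 rad, the hasp strap is folded down (under 0.08 rad) over the staple, and the staple is turned crosswise (at least 1.1 rad either way) (value of joint lever between -0.06 and 0.06 rad and value of joint hasp below 0.08 rad and (value of joint staple above 1.1 rad or value of joint staple below -1.1 rad)); the robot touches nothing.
It fails at once if the lever is swung on towards the far bottle (more than 0.4 rad past off) (value of joint lever below -0.4 rad).
It fails at once if a bystander is moved by more than 30 mm (distance of any of mug_1, lemon_1, spice_jar_1 from where it was at the start of the episode above 0.03 m).
It also fails if it takes over 58 s, if anything falls off the work surface, if the arm or the gripper's body presses on something with over 40 N, if the wrist force passes 120 N, or if a joint passes its speed limit or range.

## Working session

There is one attempt and no reset: what is moved stays moved. The work goes in short steps, Python scripts to look and compute and a shell command to move; the robot and the scene stay as the last step left them, time stands still between calls to the robot, and variables do not carry over. Pictures are saved under pics/ and viewed, and the job is handed in when it is done.

```bash
ls; mkdir -p pics; cat > h.py <<'E'
import numpy as np, cv2
from workcell import ctrl, optics, job
def grab(n):
    p,d=optics.read_camera(n); i=optics.camera_info(n); np.savez(f'/tmp/{n}.npz',p=p,d=d); return p,d,i
def load(n):
    z=np.load(f'/tmp/{n}.npz'); return z['p'],z['d'],optics.camera_info(n)
def K(i): return np.array([[i['fx'],0,i['cx']],[0,i['fy'],i['cy']],[0,0,1.]]),np.array([i['k1'],0,0,0,0.])
def unproj(i,uv,depth):
    k,D=K(i); s=cv2.undistortPoints(np.array(uv,float).reshape(-1,1,2),k,D).reshape(-1,2)
    d=np.array(depth,float).reshape(-1)
    c=np.c_[s[:,0]*d,-s[:,1]*d,-d]; T=np.array(i['cam_to_world']); return c@T[:3,:3].T+T[:3,3]
def rayz(i,uv,z):
    a=unproj(i,uv,np.ones(len(np.array(uv).reshape(-1,2)))); o=np.array(i['cam_to_world'])[:3,3]
    r=a-o; return o+r*((z-o[2])/r[:,2])[:,None]
def proj(i,P):
    T=np.linalg.inv(np.array(i['cam_to_world'])); c=np.atleast_2d(P)@T[:3,:3].T+T[:3,3]; c=c*[1,-1,-1]
    k,D=K(i); return cv2.projectPoints(c,np.zeros(3),np.zeros(3),k,D)[0].reshape(-1,2)
E
python3 - <<'E'
from h import *
for n in('top','side'):
    p,d,i=grab(n); cv2.imwrite(f'pics/{n}0.png',p); print(n,i)
print(ctrl.state())
E
```

```text
pics
top {'fx': 450.0811961009812, 'fy': 450.0811961009812, 'cx': 273.2350754572503, 'cy': 206.35710232766084, 'k1': -0.031283493248366184, 'cam_to_world': array([[-0.02632417,  0.99201319, -0.12335664,  0.35842337],
       [-0.99961985, -0.02713394, -0.00488876, -0.08464666],
       [-0.00819687,  0.12318106,  0.99235036,  1.06726581],
       [ 0.        ,  0.        ,  0.        ,  1.        ]])}
side {'fx': 496.427991343277, 'fy': 496.427991343277, 'cx': 274.7047498060991, 'cy': 216.41506470104358, 'k1': -0.07930721723677114, 'cam_to_world': array([[-0.95848516,  0.23852416, -0.15624476,  0.29962707],
       [-0.28508004, -0.81306693,  0.50759387,  0.45716066],
       [-0.00596404,  0.53106346,  0.84731106,  1.03930229],
       [ 0.        ,  0.        ,  0.        ,  1.        ]])}
{'clock': 0.1, 'q': array([-1.38769996,  0.31166595,  0.01399634,  1.51289545, -0.00441962,
        1.31917332, -0.02719024]), 'qd': array([ 0.00165839, -0.00290983, -0.0005329 , -0.00444686,  0.00083645,
       -0.00060455,  0.00036597]), 'tau': array([ 7.39508414e-05, -3.80852938e+01,  1.46297752e-01, -2.31238997e+01,
        1.22696193e-02,  8.03067436e-03, -1.90631766e-05]), 'eef_pos': array([0.12244043, 0.53555528, 0.23831905]), 'ee_rot': array([ 0.07853867,  0.7027063 , -0.08002685,  0.70258895]), 'force': array([0.23962048, 0.82898998, 0.47756281]), 'ft_torque': array([-0.02940946, -0.02598197,  0.04194904]), 'gripper_width': 0.08552052317867247}
```

View pics/top0.png

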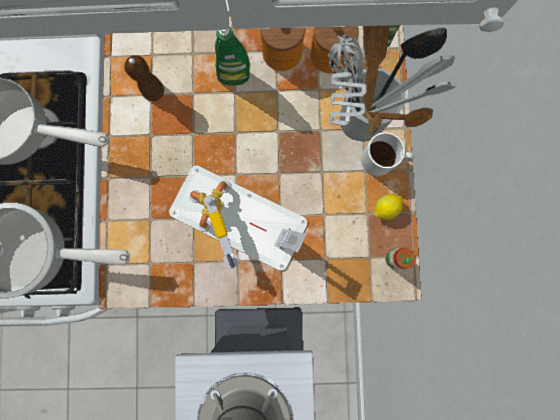

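View pics/side0.png

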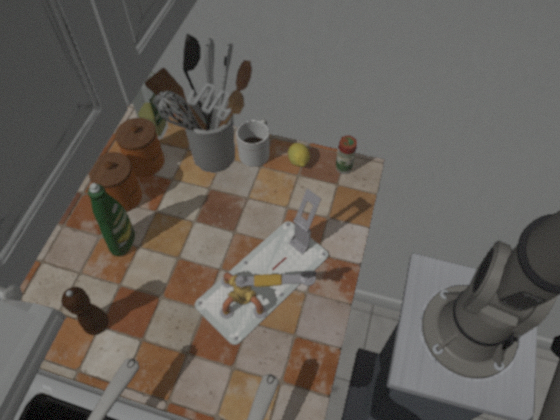

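```bash
python3 - <<'E'
from h import *
p,d,i=load('top'); c=p[150:290,150:330]; cv2.imwrite('pics/t1.png',cv2.resize(c,None,fx=4.2,fy=4.2,interpolation=cv2.INTER_CUBIC))
p,d,i=load('side'); c=np.clip(p[180:345,185:345]*1.6,0,255).astype(np.uint8); cv2.imwrite('pics/s1.png',cv2.resize(c,None,fx=3.6,fy=3.6,interpolation=cv2.INTER_CUBIC))
E
```

```text
(no output)
```

View pics/t1.png

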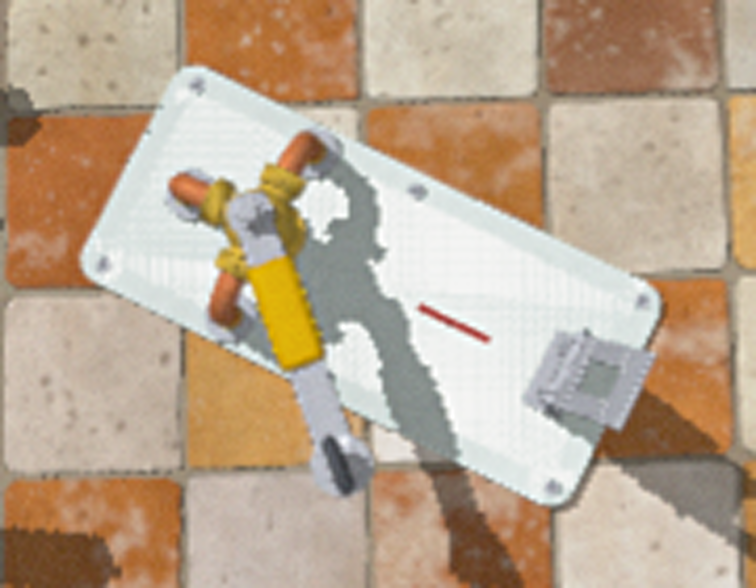

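View pics/s1.png

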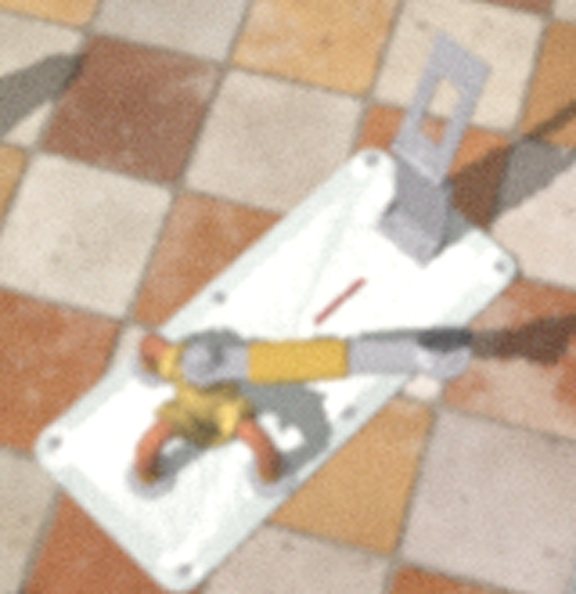

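```bash
cat > meas.py <<'E'
from h import *
import sys
def plate(n,thr):
    p,d,i=load(n)
    h=cv2.cvtColor(p,cv2.COLOR_BGR2HSV)
    v,u=np.mgrid[:420,:560]; P=unproj(i,np.c_[u.ravel(),v.ravel()],d.ravel()).reshape(420,560,3)
    return p,h,P,i
if __name__=='__main__':
    for n in('top','side'):
        p,h,P,i=plate(n,0)
        reg=(np.hypot(P[...,0]-.5,P[...,1]+0)<.3)
        # plate
        for thr in ((180,200,150) if n=='top' else (120,135,110)):
            m=((h[...,1]<30)&(h[...,2]>thr)&(abs(P[...,2]-.005)<.012)&reg).astype(np.uint8)
            k,l,s,c=cv2.connectedComponentsWithStats(m); j=1+np.argmax(s[1:,4])
            vv,uu=np.nonzero(l==j); W=rayz(i,np.c_[uu,vv],.005)[:,:2]
            r=cv2.minAreaRect((W*1000).astype(np.float32)); print(n,thr,s[j,4],r,cv2.boxPoints(r).round(1).tolist())
        ym=(h[...,0]>18)&(h[...,0]<32)&(h[...,1]>200 if n=='top' else h[...,1]>120)&(P[...,2]>.075)&(P[...,2]<.105)&reg
        print('sleeve',ym.sum(),P[ym].mean(0))
        hi=(P[...,2]>.075)&(P[...,2]<.2)&reg; print('high pts',hi.sum())
        o=np.zeros((420,560,3),np.uint8); o[hi]=p[hi]; vs,us=np.nonzero(hi); print(us.min(),us.max(),vs.min(),vs.max())
E
python3 meas.py
```

```text
top 180 4507 ((471.185302734375, 5.1183624267578125), (310.3735046386719, 144.9664764404297), 62.432838439941406) [[335.1000061035156, -98.9000015258789], [463.6000061035156, -166.0], [607.2999877929688, 109.0999984741211], [478.70001220703125, 176.1999969482422]]
top 200 4277 ((471.7915344238281, 4.8884735107421875), (310.43170166015625, 143.02557373046875), 62.15885543823242) [[336.1000061035156, -99.0], [462.5, -165.8000030517578], [607.5, 108.69999694824219], [481.0, 175.5]]
top 150 4670 ((470.9866943359375, 4.818145751953125), (311.10845947265625, 145.0130157470703), 62.42125701904297) [[334.70001220703125, -99.5], [463.20001220703125, -166.60000610351562], [607.2999877929688, 109.0999984741211], [478.70001220703125, 176.3000030517578]]
sleeve 268 [0.44441014 0.04227343 0.09162647]
high pts 1768
107 306 49 268
side 120 2590 ((442.2622985839844, -45.67449188232422), (198.697021484375, 141.5611114501953), 63.27252197265625) [[334.3999938964844, -102.5999984741211], [460.79998779296875, -166.1999969482422], [550.2000122070312, 11.199999809265137], [423.70001220703125, 74.9000015258789]]
side 135 2396 ((444.07464599609375, -45.343597412109375), (195.1078643798828, 139.07093811035156), 62.3132438659668) [[337.20001220703125, -99.4000015258789], [460.29998779296875, -164.0], [551.0, 8.699999809265137], [427.79998779296875, 73.30000305175781]]
side 110 2691 ((442.5890808105469, -45.608238220214844), (198.75099182128906, 141.5276336669922), 63.066444396972656) [[334.5, -102.19999694824219], [460.70001220703125, -166.3000030517578], [550.7000122070312, 10.899999618530273], [424.5, 75.0]]
sleeve 255 [0.44585803 0.04465145 0.09359513]
high pts 2171
109 320 122 397
```

```bash
cat > ov.py <<'E'
from h import *
import sys
# pose: px,py (m), th = world angle of valve +y (deg)
def frame(px,py,th):
    t=np.radians(th); ey=np.array([np.cos(t),np.sin(t),0]); ex=np.array([np.sin(t),-np.cos(t),0])
    return lambda P:(np.atleast_2d(P)[:,:1]*ex+np.atleast_2d(P)[:,1:2]*ey+np.atleast_2d(P)[:,2:]*[0,0,1])/1000+[px,py,0]
def lev(a,r,s,z): # lever: r along, s sideways
    d=np.array([-np.sin(a),-np.cos(a)]); n=np.array([d[1],-d[0]]); q=d*r+n*s; return [q[0],q[1],z]
def draw(p,i,F,a,hasp,box,f,out,gain=1.):
    u0,u1,v0,v1=box; c=np.clip(p[v0:v1,u0:u1]*gain,0,255).astype(np.uint8); c=cv2.resize(c,None,fx=f,fy=f,interpolation=cv2.INTER_CUBIC)
    def pl(P,col,cl=True):
        q=((proj(i,F(np.array(P,float)))-[u0,v0]+.5)*f).round().astype(np.int32); cv2.polylines(c,[q],cl,col,1,cv2.LINE_AA)
    pl([[-69,-217,5],[69,-217,5],[69,93,5],[-69,93,5]],(255,0,0))
    pl([[-23,-193,98],[23,-193,98],[23,-180,98],[-23,-180,98]],(255,0,255))
    pl([lev(a,26,-13,93),lev(a,86,-13,93),lev(a,86,13,93),lev(a,26,13,93)],(0,0,255))
    pl([lev(a,0,-10,89),lev(a,157,-10,89),lev(a,157,10,89),lev(a,0,10,89)],(0,255,0))
    pl([lev(a,124,-4,119),lev(a,156,-4,119),lev(a,156,4,119),lev(a,124,4,119)],(255,255,0))
    H=lambda r,s:[s,-185+r*np.cos(hasp),93+r*np.sin(hasp)]
    pl([H(0,-20),H(95,-20),H(95,20),H(0,20)],(0,140,255)); pl([H(21,-8.5),H(69,-8.5),H(69,8.5),H(21,8.5)],(0,140,255))
    cv2.imwrite(out,c)
E
cat > run.py <<'E'
from ov import *
px,py,th,a,h=map(float,sys.argv[1:6]); tag=sys.argv[6]
F=frame(px,py,th)
for n,b,f,g in(('top',(150,330,150,290),4.2,1),('side',(185,345,180,345),3.6,1.6)):
    p,d,i=load(n); draw(p,i,F,a,h,b,f,f'pics/{n}_{tag}.png',g)
E
python3 run.py .500 .060 62.3 .80 1.75 a
```

```text
(no output)
```

View pics/top_a.png

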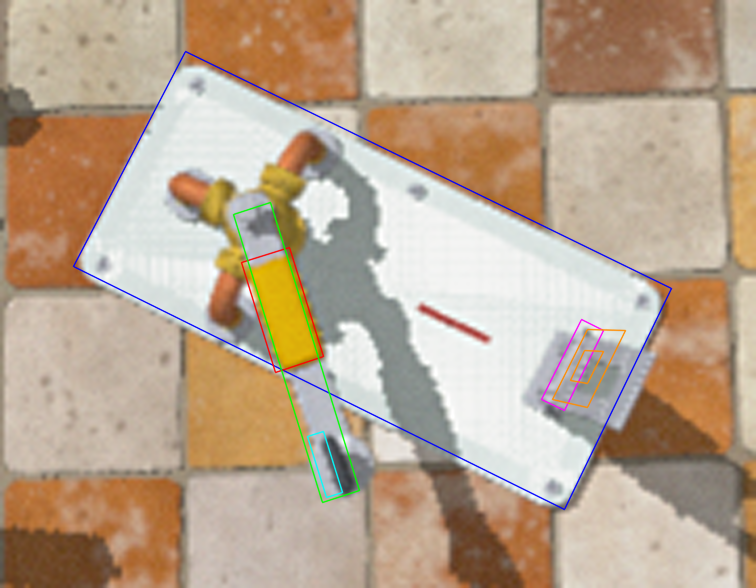

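View pics/side_a.png

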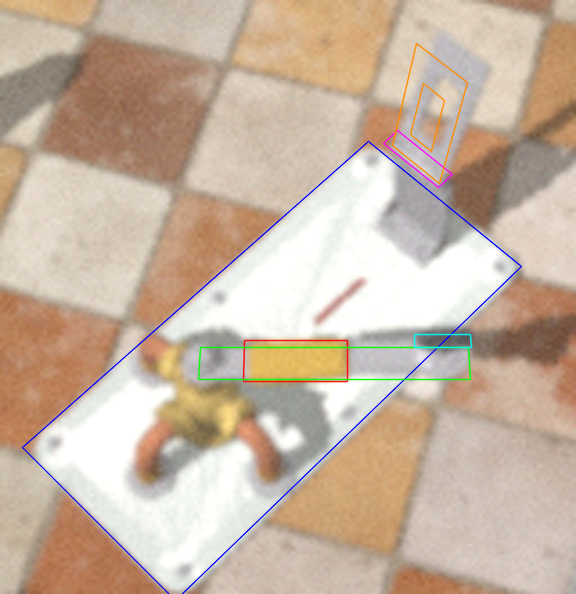

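```bash
cat > fit.py <<'E'
from ov import *
from scipy.optimize import least_squares
top=dict(u0=150,v0=150,f=4.2); side=dict(u0=185,v0=180,f=3.6)
sc={'top':[(102,263),(197,85),(553,487),(643,300)],'side':[(184,570),(55,443),(500,265),(372,160)]}
# sleeve corners order: (26,-13)?,..., staple ends top
sl={'top':[(245,267),(288,256),(324,355),(283,370)],'side':[(248,380),(249,341),(346,338),(347,378)]}
stp={'top':(338,465),'side':(443,338)}
ht={'top':[(614,430),(659,350)],'side':[(490,69),(437,30)]}
I={n:optics.camera_info(n) for n in sc}
def px(n,c):
    b=top if n=='top' else side; return (np.array(c,float))/b['f']-.5+[b['u0'],b['v0']]
def res(x,full=False):
    P0,P1,th,a,h,sx,y1,y2=x[:8]; F=frame(P0,P1,th); out=[];lab=[]
    off={'top':np.r_[x[8:10]/1000,0],'side':np.r_[x[10:12]/1000,0]}
    for n in sc:
        i=I[n]
        def add(P,c,w=1,l=''):
            e=(proj(i,F(np.array(P,float))+off[n])-px(n,c))*w; out.append(e.ravel()); lab.append((n,l,e.round(1).tolist()))
        add([[-sx,y1,6],[sx,y1,6],[-sx,y2,6],[sx,y2,6]],sc[n],1,'screw')
        # top order: going from pivot side; s sign: near-left first
        C=[lev(a,26,-13,93),lev(a,26,13,93),lev(a,86,13,93),lev(a,86,-13,93)]
        if lev(0,1,1,0)[0]<0: C=[C[1],C[0],C[3],C[2]]
        if n=='side': C=[C[0],C[1],C[2],C[3]]
        add(C,sl[n],.7,'sleeve'); add([lev(a,140,0,115)],stp[n],.7,'staple')
        H=lambda r,s:[s,-185+r*np.cos(h),93+r*np.sin(h)]
        add([H(95,-20),H(95,20)],ht[n],1,'hasp')
    out.append(x[8:]/1.5)
    return lab if full else np.concatenate(out)
r=least_squares(res,[.5,.06,62.3,.8,1.75,60,85,-205,0,0,0,0],x_scale=[.01,.01,1,.1,.1,5,5,5,2,2,2,2],loss='soft_l1')
print(r.x.round(4),r.cost)
for l in res(r.x,True): print(l)
E
python3 fit.py
```

```text
[ 4.981000e-01  6.080000e-02  6.235950e+01  7.605000e-01  1.943500e+00
  5.777900e+01  7.764300e+01 -2.064427e+02 -1.949000e-01  3.363000e-01
  1.949000e-01 -3.363000e-01] 3.782988865585302
('top', 'screw', [[0.4, 0.1], [-0.0, -0.4], [0.3, -0.1], [0.3, 0.2]])
('top', 'sleeve', [[-0.6, -0.1], [0.1, -1.2], [0.5, 0.4], [-0.5, 0.8]])
('top', 'staple', [[-0.7, -0.0]])
('top', 'hasp', [[1.1, -0.4], [-0.7, 0.3]])
('side', 'screw', [[-0.1, 0.1], [0.0, 0.2], [-0.0, 0.3], [-0.2, 0.3]])
('side', 'sleeve', [[-0.3, 0.1], [-0.7, -0.3], [0.5, -0.4], [0.7, -0.3]])
('side', 'staple', [[0.2, -0.4]])
('side', 'hasp', [[-0.2, 0.3], [0.3, 0.2]])
```

```bash
cat > st.py <<'E'
from h import *
from scipy.spatial.transform import Rotation as R
s=ctrl.state(); M=R.from_quat(s['ee_rot']).as_matrix()
print('t',round(s['clock'],2),'pos',(s['eef_pos']*1000).round(1),'x',M[:,0].round(3),'yang',np.degrees(np.arctan2(M[1,1],M[0,1])).round(1),'F',s['force'].round(1),'w',round(s['gripper_width']*1000,1),'q',s['q'].round(2))
# valve coords of TCP
P=s['eef_pos'][:2]*1000-[498.1,60.8]; t=np.radians(62.36)
print('valve xy',(P@[np.sin(t),-np.cos(t)]).round(1),(P@[np.cos(t),np.sin(t)]).round(1),'tips z',round(s['eef_pos'][2]*1000-ctrl.tcp_to_tips*1000,1))
E
python3 st.py; python3 - <<'E'
from h import *
p,d,i=load('top')
for n,uv in dict(jar=(400,258),lemon=(389,206),mug=(384,153)).items(): print(n,unproj(i,[uv],d[uv[1],uv[0]]).round(3))
E
```

```text
t 0.1 pos [122.4 535.6 238.3] x [-0.    -0.002 -1.   ] yang 77.1 F [0.2 0.8 0.5] w 85.5 q [-1.39  0.31  0.01  1.51 -0.    1.32 -0.03]
valve xy -553.0 246.3 tips z 230.3
jar [[ 0.36  -0.346  0.105]]
lemon [[ 0.478 -0.342  0.054]]
mug [[ 0.607 -0.344  0.029]]
```

```bash
python3 -m jog '[[[0,0,-10.5,24,-44,0,1],[0,0,-10.5,24,-44,0,1],[0,0,-10.5,24,-44,0,1],[0,0,-10.5,24,-44,0,1],[0,0,-10.5,24,-44,0,1],[0,0,-10.5,24,-44,0,0.5],[0,0,-10.5,24,-44,0,0.5],[0,0,-10.5,24,-44,0,0.5],[0,0,-10.5,24,-44,0,0.5],[0,0,-10.5,24,-44,0,0.5]]]' 20; python3 st.py
```

```text
clock: 1.35
eef_pos: [0.3628, 0.0946, 0.2391]
ee_rot: [0.607, 0.363, -0.607, 0.363]
force: [1.0, 0.8, -0.1]
gripper_width: 0.0428
t 1.35 pos [362.8  94.6 239.1] x [-0.     0.001 -1.   ] yang -28.2 F [ 1.   0.8 -0.1] w 42.8 q [-0.88 -0.08  0.55  1.94  0.04  1.27 -0.84]
valve xy -135.5 -32.8 tips z 231.1
```

```bash
python3 -m jog '[[[0,0,-8.6,7.7,-13.3,-15,0.5],[0,0,-8.6,7.7,-13.3,-15,0.5],[0,0,-8.6,7.7,-13.3,-15,0.5],[0,0,-8.6,7.7,-13.3,-15,0.5],[0,0,-8.6,7.7,-13.3,-15,0.5],[0,0,0,0,0,0,0.5],[0,0,0,0,0,0,0.5]]]' 20; python3 st.py; python3 - <<'E'
from h import *
for n in('top','side'):
    p,d,i=grab(n); cv2.imwrite(f'pics/{n}1.png',p)
p,d,i=load('side'); c=np.clip(p[150:345,185:400]*1.6,0,255).astype(np.uint8); cv2.imwrite('pics/s2.png',cv2.resize(c,None,fx=3,fy=3,interpolation=cv2.INTER_CUBIC))
E
```

```text
clock: 2.22
eef_pos: [0.4009, 0.0303, 0.1645]
ee_rot: [-0.697, -0.119, 0.697, -0.118]
force: [0.8, -0.6, -0.0]
gripper_width: 0.0428
t 2.23 pos [400.9  30.3 164.5] x [-0.  0. -1.] yang -70.7 F [ 0.8 -0.6 -0. ] w 42.8 q [-0.75  0.07  0.67  2.02 -0.05  1.07 -1.29]
valve xy -72.0 -72.1 tips z 156.5
```

View pics/s2.png

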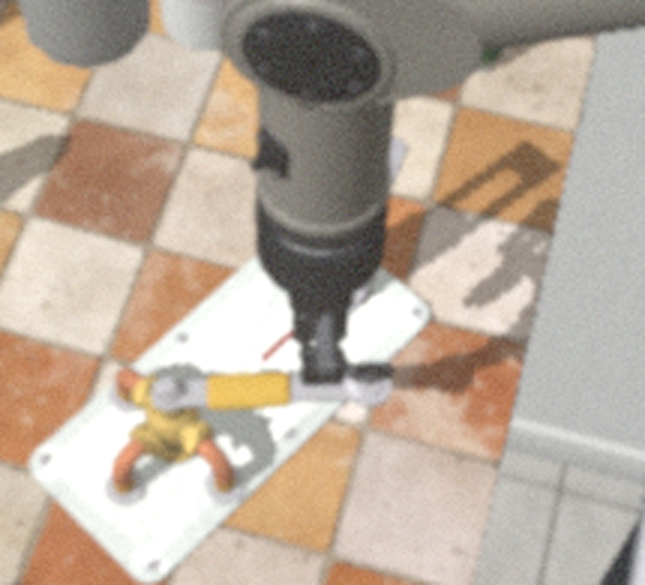

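View pics/top1.png

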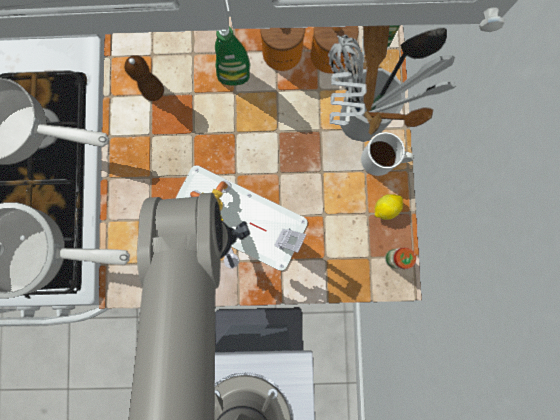

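```bash
python3 -m jog '[[[0,0,0,0.5,-2.2,-20,0.5],[0,0,0,0,0,-20,0.5],[0,0,0,0,0,-20,0.5],[0,0,0,0,0,-20,0.5],[0,0,0,0,0,0,0.5]]]' 20; python3 st.py;  python3 -m jog '[[[0,0,0,0,0,0,0.1],[0,0,0,0,0,0,0.1],[0,0,0,0,0,0,0.1],[0,0,0,0,0,0,0.1],[0,0,0,0,0,0,0.1],[0,0,0,0,0,0,0.1]]]' 20; python3 st.py
```

```text
clock: 2.95
eef_pos: [0.4004, 0.028, 0.0837]
ee_rot: [-0.696, -0.118, 0.698, -0.118]
force: [0.1, -0.0, 0.5]
gripper_width: 0.0427
t 2.95 pos [400.4  28.   83.7] x [-0.003 -0.    -1.   ] yang -70.8 F [ 0.1 -0.   0.5] w 42.7 q [-0.7   0.21  0.67  2.12 -0.17  0.86 -1.17]
valve xy -71.3 -74.4 tips z 75.7
clock: 3.7
eef_pos: [0.4024, 0.028, 0.0853]
ee_rot: [0.698, 0.118, -0.697, 0.117]
force: [-1.9, 0.6, 6.9]
gripper_width: 0.0187
t 3.7 pos [402.4  28.   85.3] x [ 0.002  0.001 -1.   ] yang -70.8 F [-1.9  0.6  6.9] w 18.7 q [-0.7   0.21  0.67  2.12 -0.17  0.86 -1.17]
valve xy -69.6 -73.5 tips z 77.3
```

```bash
python3 - <<'E'
import numpy as np
P=np.array([402.4-498.1,28-60.8]);p0=P
for k in range(1,9):
    t=np.radians(5.43*k);q=np.array([[np.cos(t),-np.sin(t)],[np.sin(t),np.cos(t)]])@P;print((q-p0).round(1));p0=q
E
```

```text
[ 3.5 -8.9]
[ 4.4 -8.5]
[ 5.1 -8.1]
[ 5.9 -7.6]
[ 6.6 -7. ]
[ 7.2 -6.3]
[ 7.8 -5.6]
[ 8.3 -4.8]
```

```bash
python3 -m jog '[[[0,0,5.4,3.5,-8.9,0,0.1],[0,0,5.4,4.4,-8.5,0,0.1],[0,0,5.4,5.1,-8.1,0,0.1],[0,0,5.4,5.9,-7.6,0,0.1],[0,0,5.4,6.6,-7,0,0.1],[0,0,5.4,7.2,-6.3,0,0.1]]]'; python3 st.py;  python3 -m jog '[[[0,0,5.4,7.8,-5.6,0,0.1],[0,0,5.4,8.3,-4.8,0,0.1],[0,0,0,0,0,0,0.1],[0,0,0,0,0,0,0.1]]]'; python3 st.py
```

```text
clock: 4.45
eef_pos: [0.4352, -0.0174, 0.0853]
ee_rot: [0.637, 0.309, -0.635, 0.308]
force: [-1.4, 3.3, 6.3]
gripper_width: 0.0193
t 4.45 pos [435.2 -17.4  85.3] x [ 0.001  0.003 -1.   ] yang -38.3 F [-1.4  3.3  6.3] w 19.3 q [-0.49  0.27  0.58  2.04 -0.19  0.89 -0.47]
valve xy -19.4 -98.5 tips z 77.3
clock: 4.95
eef_pos: [0.452, -0.028, 0.0853]
ee_rot: [0.606, 0.366, -0.604, 0.366]
force: [1.2, 4.0, 4.8]
gripper_width: 0.0193
t 4.95 pos [452.  -28.   85.3] x [ 0.003  0.001 -1.   ] yang -27.6 F [1.2 4.  4.8] w 19.3 q [-0.43  0.3   0.55  2.   -0.2   0.9  -0.26]
valve xy 0.3 -100.1 tips z 77.3
```

```bash
python3 -m jog '[[[0,0,0,0,0,0,0.5],[0,0,0,0,0,0,0.5],[0,0,0,0,0,0,0.5],[0,0,0,0,0,40,0.5],[0,0,0,0,0,50,0.2],[0,0,0,0,0,50,0],[0,0,0,0,0,0,0]]]'; python3 st.py; python3 - <<'E'
from h import *
for n in('top','side'): grab(n)
E
python3 run.py .4981 .0608 62.36 0 1.94 b
```

```text
clock: 5.82
eef_pos: [0.4533, -0.0299, 0.2282]
ee_rot: [0.608, 0.364, -0.602, 0.367]
force: [-0.0, -0.2, -0.8]
gripper_width: -0.0003
t 5.83 pos [453.3 -29.9 228.2] x [ 0.009  0.001 -1.   ] yang -27.7 F [-0.  -0.2 -0.8] w -0.3 q [-0.5   0.12  0.59  1.8  -0.07  1.23 -0.38]
valve xy 2.4 -101.2 tips z 220.2
```

View pics/top_b.png

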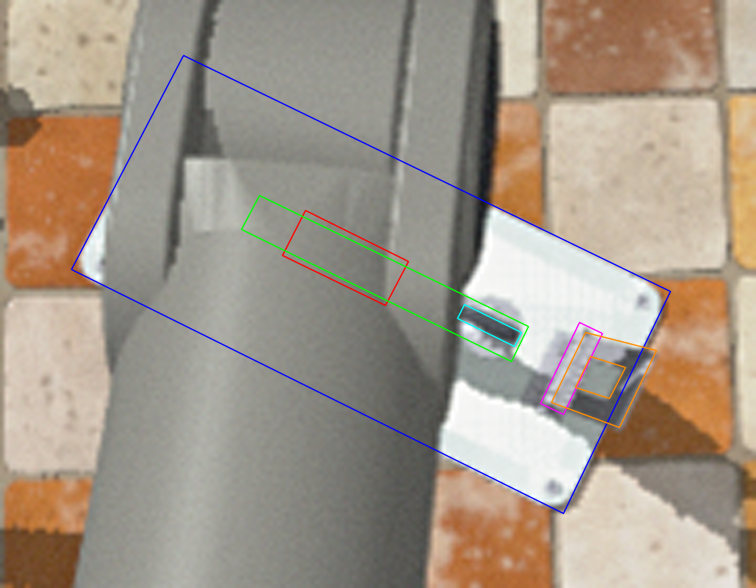

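View pics/side_b.png

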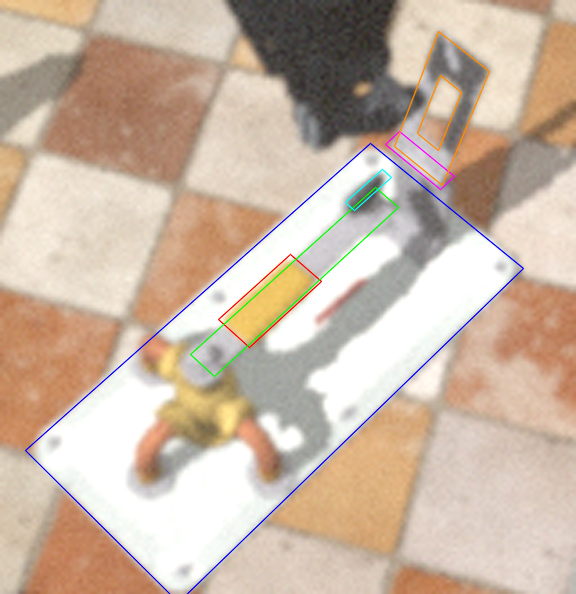

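```bash
python3 -m jog '[[[0,0,0,-15,-27.4,0,0],[0,0,0,-15,-27.4,0,0],[0,0,0,-15,-27.4,0,0],[0,0,0,-15,-27.4,0,0],[0,0,0,-15,-27.4,0,0],[0,0,0,0,0,-30,0],[0,0,0,0,0,-30,0],[0,0,0,0,0,0,0]]]'; python3 st.py; python3 - <<'E'
from h import *
p,d,i=grab('side')
c=np.clip(p[120:315,185:400]*1.6,0,255).astype(np.uint8); cv2.imwrite('pics/s3.png',cv2.resize(c,None,fx=3,fy=3,interpolation=cv2.INTER_CUBIC))
E
```

```text
clock: 6.92
eef_pos: [0.372, -0.1653, 0.1612]
ee_rot: [-0.603, -0.368, 0.608, -0.364]
force: [0.2, 0.2, 0.3]
gripper_width: 0.0001
t 6.92 pos [ 372.  -165.3  161.2] x [-0.009  0.001 -1.   ] yang -27.7 F [0.2 0.2 0.3] w 0.1 q [-0.3   0.1   0.73  2.   -0.07  1.07 -0.02]
valve xy -6.9 -258.8 tips z 153.2
```

View pics/s3.png

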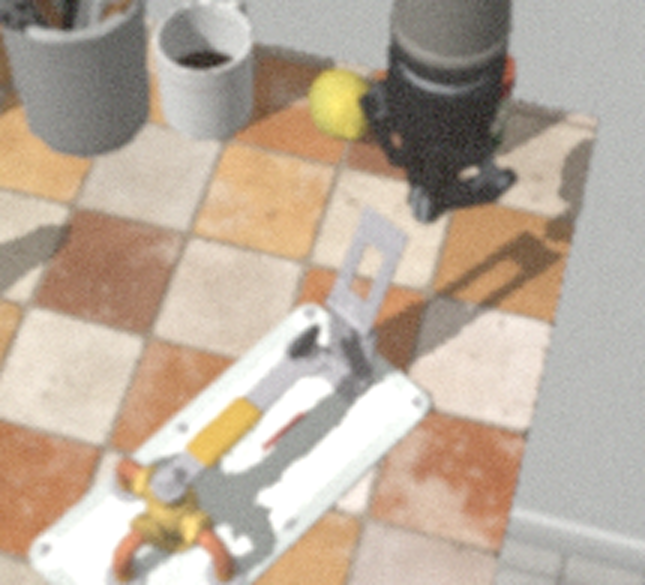

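```bash
python3 -m jog '[[[0,0,0,6.2,-3.2,12,0],[0,0,0,5.6,10.6,0,0],[0,0,0,5.6,10.6,0,0],[0,0,0,5.6,10.6,0,0],[0,0,0,5.6,10.6,0,0],[0,0,0,5.6,10.6,0,0],[0,0,0,0,0,0,0]]]'; python3 st.py; python3 - <<'E'
from h import *
p,d,i=grab('side')
c=np.clip(p[120:315,185:400]*1.6,0,255).astype(np.uint8); cv2.imwrite('pics/s4.png',cv2.resize(c,None,fx=3,fy=3,interpolation=cv2.INTER_CUBIC))
E
```

```text
clock: 7.85
eef_pos: [0.41, -0.1151, 0.1761]
ee_rot: [-0.605, -0.367, 0.605, -0.367]
force: [-0.8, -0.2, 0.1]
gripper_width: -0.0001
t 7.85 pos [ 410.  -115.1  176.1] x [-0.  0. -1.] yang -27.5 F [-0.8 -0.2  0.1] w -0.1 q [-0.39  0.12  0.68  1.94 -0.08  1.11 -0.15]
valve xy 3.6 -196.7 tips z 168.1
```

View pics/s4.png

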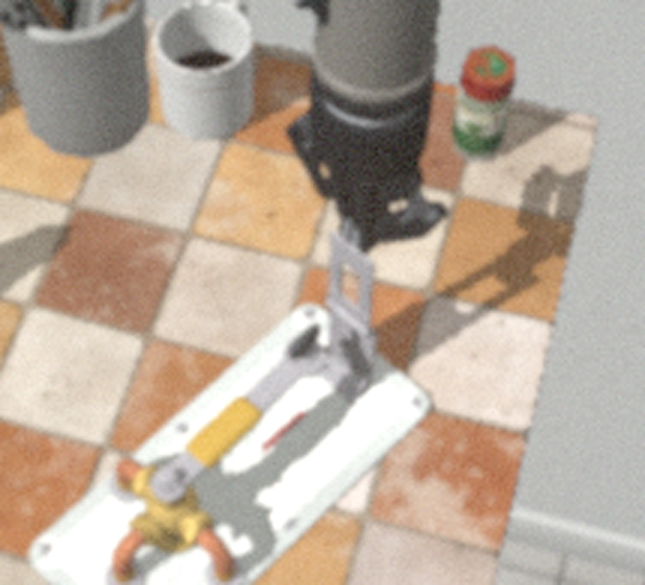

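```bash
python3 -m jog '[[[0,0,0,3,9.7,2,0],[0,0,0,3.1,9.7,1,0],[0,0,0,5.3,10.2,-4,0],[0,0,0,5.4,10.2,-5,0],[0,0,0,3.7,7.1,-6,0],[0,0,0,3.7,7.1,-7,0],[0,0,0,0,0,0,0]]]'; python3 st.py; python3 - <<'E'
from h import *
p,d,i=grab('side')
c=np.clip(p[120:315,185:400]*1.6,0,255).astype(np.uint8); cv2.imwrite('pics/s5.png',cv2.resize(c,None,fx=3,fy=3,interpolation=cv2.INTER_CUBIC))
E
```

```text
clock: 8.78
eef_pos: [0.4334, -0.0617, 0.1564]
ee_rot: [-0.604, -0.367, 0.605, -0.366]
force: [0.3, -0.0, 0.6]
gripper_width: -0.0001
t 8.78 pos [433.4 -61.7 156.4] x [-0.002 -0.    -1.   ] yang -27.6 F [ 0.3 -0.   0.6] w -0.1 q [-0.45  0.17  0.63  1.94 -0.11  1.07 -0.26]
valve xy -0.5 -138.6 tips z 148.4
```

View pics/s5.png

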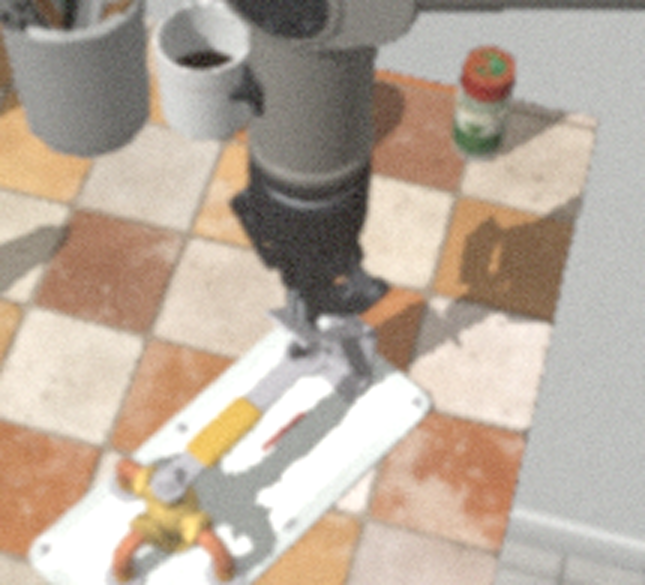

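```bash
python3 -m jog '[[[0,0,0,6,11.5,-4,0],[0,0,0,6,11.5,-4,0],[0,0,0,2.8,5.3,-8,0],[0,0,0,2.8,5.3,-9,0],[0,0,0,0,0,-8,0],[0,0,0,0,0,-7,0],[0,0,0,0,0,0,0]]]'; python3 st.py; python3 - <<'E'
from h import *
p,d,i=grab('side')
c=np.clip(p[120:315,185:400]*1.6,0,255).astype(np.uint8); cv2.imwrite('pics/s6.png',cv2.resize(c,None,fx=3,fy=3,interpolation=cv2.INTER_CUBIC))
E
```

```text
clock: 9.7
eef_pos: [0.4506, -0.0293, 0.1166]
ee_rot: [-0.605, -0.366, 0.606, -0.365]
force: [-1.4, 0.2, 0.2]
gripper_width: 0.0001
t 9.7 pos [450.6 -29.3 116.6] x [-0.002 -0.    -1.   ] yang -27.7 F [-1.4  0.2  0.2] w 0.1 q [-0.48  0.25  0.59  1.96 -0.17  0.98 -0.29]
valve xy -0.3 -101.9 tips z 108.6
```

View pics/s6.png

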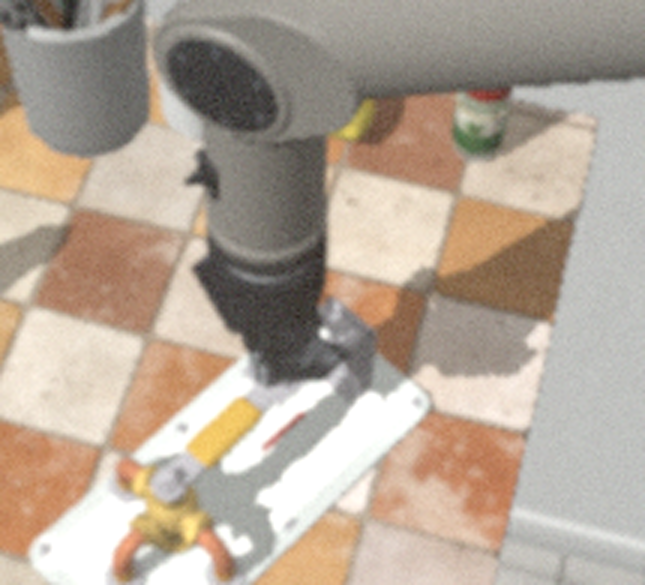

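```bash
python3 -m jog '[[[0,0,0,0,0,-5,0],[0,0,0,0,0,-5,0],[0,0,0,0,0,-3,0],[0,0,0,0,0,-1,0],[0,0,0,0,0,0,0]]]'; python3 st.py
```

```text
clock: 10.38
eef_pos: [0.4513, -0.0289, 0.1032]
ee_rot: [-0.605, -0.366, 0.605, -0.366]
force: [0.6, 0.3, -0.6]
gripper_width: 0.0002
t 10.38 pos [451.3 -28.9 103.2] x [-0. -0. -1.] yang -27.7 F [ 0.6  0.3 -0.6] w 0.2 q [-0.47  0.27  0.59  1.98 -0.19  0.94 -0.27]
valve xy 0.1 -101.2 tips z 95.2
```

```bash
python3 -m jog '[[[0,0,0,0,0,-1,0],[0,0,0,0,0,-1,0],[0,0,0,0,0,0,0],[0,0,0,0,0,0,0]]]'; python3 st.py
```

```text
clock: 10.88
eef_pos: [0.4516, -0.029, 0.1023]
ee_rot: [0.605, 0.366, -0.605, 0.366]
force: [-2.0, 0.3, 7.3]
gripper_width: 0.0003
t 10.88 pos [451.6 -29.  102.3] x [ 0.001  0.001 -1.   ] yang -27.7 F [-2.   0.3  7.3] w 0.3 q [-0.47  0.28  0.59  1.98 -0.19  0.94 -0.27]
valve xy 0.5 -101.1 tips z 94.3
```

```bash
python3 -m jog '[[[0,0,0,0,0,-1,0],[0,0,0,0,0,-1,0],[0,0,0,0,0,0,0],[0,0,0,0,0,0,0]]]'; python3 st.py; python3 -m jog '[[[0,0,0,0,0,10,0],[0,0,0,0,0,40,0],[0,0,0,0,0,50,0],[0,0,0,25,48,0,0],[0,0,0,25,48,0,0],[0,0,0,0,0,0,0]]]'; python3 - <<'E'
from h import *
for n in('top','side'): grab(n)
E
python3 run.py .4981 .0608 62.36 0 0 c; python3 st.py
```

```text
clock: 11.38
eef_pos: [0.4518, -0.0291, 0.1017]
ee_rot: [0.606, 0.366, -0.605, 0.366]
force: [-6.2, 1.0, 18.1]
gripper_width: -0.0001
t 11.38 pos [451.8 -29.1 101.7] x [ 0.001  0.001 -1.   ] yang -27.7 F [-6.2  1.  18.1] w -0.1 q [-0.47  0.28  0.59  1.98 -0.19  0.94 -0.27]
valve xy 0.7 -101.1 tips z 93.7
clock: 12.12
eef_pos: [0.5024, 0.073, 0.1988]
ee_rot: [0.604, 0.369, -0.603, 0.368]
force: [-0.5, -0.5, -0.7]
gripper_width: -0.0
t 12.22 pos [501.1  67.1 198.9] x [-0.001 -0.001 -1.   ] yang -27.6 F [ 0.3 -1.6 -0.4] w 0.1 q [-0.61  0.27  0.55  1.71 -0.15  1.2  -0.51]
valve xy -0.3 7.0 tips z 190.9
```

View pics/side_c.png

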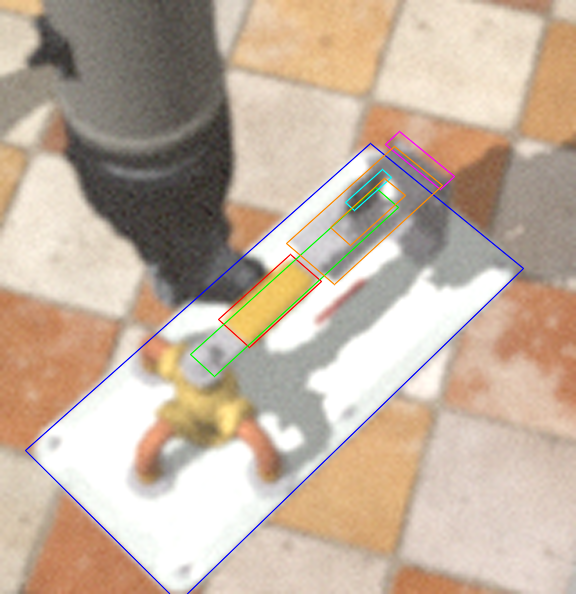

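View pics/top_c.png

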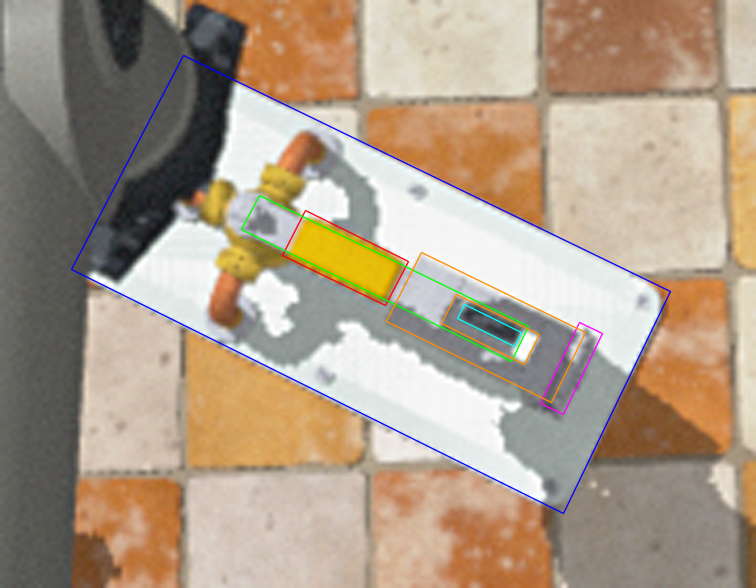

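```bash
python3 -m jog '[[[0,0,0,-16.9,-32.4,0,0.4],[0,0,0,-16.9,-32.4,0,0.4],[0,0,0,-16.9,-32.4,0,0.4],[0,0,0,-16.9,-32.4,0,0.4],[0,0,0,0,0,0,0.4],[0,0,0,0,0,-30,0.4],[0,0,0,0,0,0,0.4],[0,0,0,0,0,0,0.4]]]'; python3 st.py
```

```text
clock: 13.22
eef_pos: [0.4341, -0.0627, 0.1699]
ee_rot: [0.605, 0.366, -0.605, 0.366]
force: [0.3, -0.1, 0.0]
gripper_width: 0.0344
t 13.22 pos [434.1 -62.7 169.9] x [ 0.001 -0.    -1.   ] yang -27.7 F [ 0.3 -0.1  0. ] w 34.4 q [-0.46  0.15  0.64  1.92 -0.1   1.1  -0.27]
valve xy 0.5 -139.1 tips z 161.9
```

```bash
python3 -m jog '[[[0,0,0,0,0,-20,0.4],[0,0,0,0,0,-20,0.4],[0,0,0,0,0,-15,0.4],[0,0,0,0,0,-4,0.4],[0,0,0,0,0,0,0.4],[0,0,0,0,0,0,0.4]]]'; python3 st.py; python3 - <<'E'
from h import *
p,d,i=grab('side')
c=np.clip(p[150:290,220:360]*1.6,0,255).astype(np.uint8); cv2.imwrite('pics/s7.png',cv2.resize(c,None,fx=4,fy=4,interpolation=cv2.INTER_CUBIC))
E
```

```text
clock: 13.98
eef_pos: [0.4345, -0.0626, 0.111]
ee_rot: [0.606, 0.366, -0.605, 0.366]
force: [0.5, 0.2, 0.2]
gripper_width: 0.0341
t 13.97 pos [434.5 -62.6 111. ] x [ 0.002 -0.    -1.   ] yang -27.7 F [0.5 0.2 0.2] w 34.1 q [-0.43  0.24  0.63  2.   -0.17  0.95 -0.2 ]
valve xy 0.9 -138.8 tips z 103.0
```

View pics/s7.png

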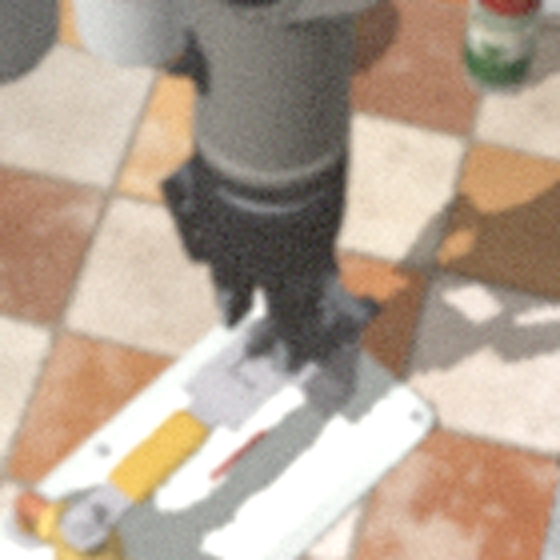

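```bash
python3 -m jog '[[[0,0,0,-0.6,0.3,0,0.2],[0,0,0,0,0,0,0],[0,0,0,0,0,0,0],[0,0,0,0,0,0,0],[0,0,0,0,0,0,0]]]' 20; python3 st.py; python3 -m jog '[[[0,0,5,0,0,0,0],[0,0,9,0,0,0,0],[0,0,9,0,0,0,0],[0,0,9,0,0,0,0],[0,0,9,0,0,0,0],[0,0,9,0,0,0,0],[0,0,9,0,0,0,0],[0,0,9,0,0,0,0],[0,0,9,0,0,0,0],[0,0,8,0,0,0,0]]]'; python3 st.py
```

```text
clock: 14.65
eef_pos: [0.4335, -0.0623, 0.1106]
ee_rot: [0.605, 0.366, -0.605, 0.366]
force: [-0.6, 0.1, 4.4]
gripper_width: 0.0075
t 14.65 pos [433.5 -62.3 110.6] x [ 0.001 -0.    -1.   ] yang -27.7 F [-0.6  0.1  4.4] w 7.5 q [-0.43  0.24  0.63  2.01 -0.17  0.95 -0.21]
valve xy -0.1 -139.0 tips z 102.6
clock: 15.9
eef_pos: [0.4329, -0.0625, 0.1106]
ee_rot: [0.197, 0.679, -0.198, 0.679]
force: [-1.4, -0.5, 5.4]
gripper_width: 0.0071
t 15.9 pos [432.9 -62.5 110.6] x [-0.  0. -1.] yang 57.6 F [-1.4 -0.5  5.4] w 7.1 q [-0.23  0.21  0.39  2.   -0.1   0.95  1.21]
valve xy -0.6 -139.4 tips z 102.6
```

```bash
python3 -m jog '[[[0,0,0,0,0,0,0.3],[0,0,0,0,0,0,0.3],[0,0,0,0,0,0,0.3],[0,0,0,0,0,15,0.3],[0,0,0,0,0,30,0.3],[0,0,0,0,0,50,0.3],[0,0,0,25,48,10,0.3],[0,0,0,25,48,0,0.3],[0,0,0,0,30,0,0.3],[0,0,0,0,0,0,0.3]]]'; python3 - <<'E'
from h import *
for n in('top','side'): p,d,i=grab(n); cv2.imwrite(f'pics/{n}_full.png',p)
E
python3 run.py .4981 .0608 62.36 0 0 d; python3 st.py
```

```text
clock: 17.15
eef_pos: [0.4828, 0.0673, 0.2147]
ee_rot: [0.197, 0.68, -0.197, 0.679]
force: [-0.2, -0.9, 0.3]
gripper_width: 0.0257
t 17.25 pos [482.9  63.  215. ] x [-0.001 -0.001 -1.   ] yang 57.3 F [ 0.3 -0.9 -0.1] w 25.9 q [-0.42  0.2   0.3   1.73 -0.06  1.23  0.9 ]
valve xy -14.4 -5.1 tips z 207.0
```

View pics/side_d.png

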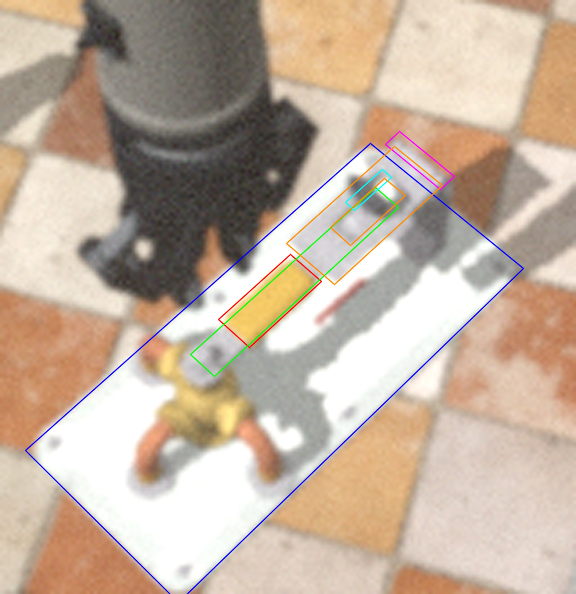

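View pics/top_d.png

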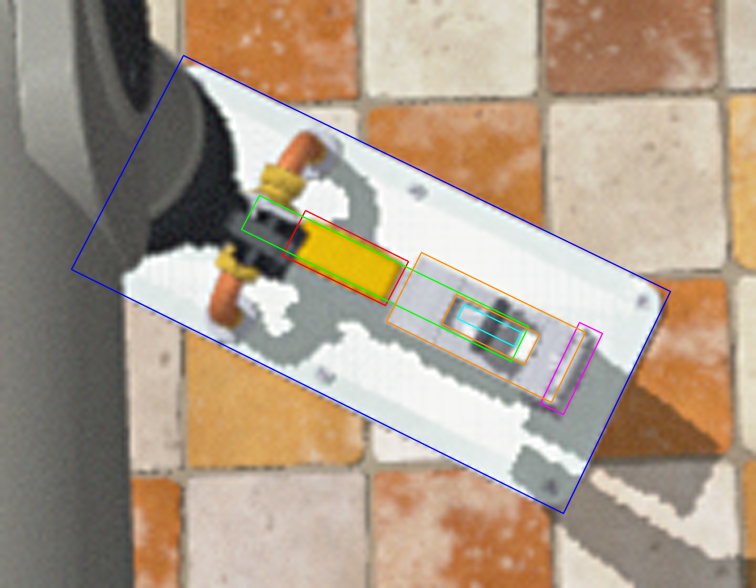

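```bash
python3 - <<'E'
from ov import *
F=frame(.4981,.0608,62.36)
p,d,i=load('top'); 
for y in(-95,-105,-113,-172):
    zs=[]
    for x in(-14,0,14):
        uv=proj(i,F([x,y,94.5]))[0].round().astype(int); zs.append(round(float(unproj(i,[uv],d[uv[1],uv[0]])[0,2]*1000),1))
    print(y,zs)
for n,uv in dict(jar=(400,258),lemon=(389,206),mug=(384,153)).items(): print(n,unproj(i,[uv],d[uv[1],uv[0]]).round(3))
E
```

```text
-95 [94.3, 91.6, 92.5]
-105 [94.3, 96.0, 91.3]
-113 [92.3, 91.8, 93.8]
-172 [95.8, 94.8, 94.7]
jar [[ 0.36  -0.346  0.107]]
lemon [[ 0.478 -0.342  0.057]]
mug [[ 0.607 -0.344  0.032]]
```

The strap is flat, the staple is crosswise, the lever is in line, and the other things on the worktop haven't moved.

```bash
python3 -c "
from workcell import job
print(job.sign_off())"
```

```text
the job is handed in; nothing more can be done
None
```

The gas is locked off and ready for the padlock, and I handed the job in at about 17 s; no verdict was reported.

I pinched the lever and swung it from about 0.76 rad to off. I then pushed the hasp strap over from behind and pressed it flat with about 18 N. Last, I turned the staple about 85° anticlockwise (about 1.49 rad), let go and backed away.

What the last checks showed:
- **Lever:** it matches the off position in both camera overlays. When I let go of the lever, the gripper was 0.3 mm off the line; at the end of the staple turn it was 0.6 mm off.
- **Strap:** it lies flat, with measured heights of 91–96 mm against the expected 94.5 mm, which is within sensor noise.
- **Staple:** it is seen crosswise over the slot.
- **Bystanders:** the mug, lemon and spice jar read within 3 mm of where they started.
- **Arm:** the gripper is clear and touching nothing.

No check failed. The one small disagreement was in the side view before folding, where the staple sat about 1 pixel from my model, mostly along the lever.

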